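# Uncover the jig and hold an offcut in its corner

### The job

Lift the dust cover off the holding jig by its knob and stand it on the bench beside the jig, the same way up, leaving the vial, pliers and tape roll where they are. Lay the bevelled wooden offcut flat on the jig's bed with its square back flush along the fence, its bevel facing away from the fence and its end up against the stop block. Finish while holding it there with one firm diagonal push of the fingers on the bevel (about 15 N) that presses it against fence and bed together, and do not let go.

Things in the scene. Friction and masses are not known exactly. Their poses are not given: they have to be found in the camera images.
- jig: Holding jig screwed to the bench (it does not move): aluminium sub-plate and plywood bed, 120 (x) x 170 (y) mm, bed top 14 mm above the bench. Origin: centre of its underside, on the bench. Its x axis points across the bed to the fence, y along the fence to the stop block, z up. At the start it is hidden under the cover.
- bed: Plywood bed of the jig on which the offcut lies; same origin and axes as the jig, top surface at z = 14 mm.
- fence: Aluminium fence along the jig's whole far (+x) edge; same origin and axes as the jig. Its working face is the plane x = +42 mm, it is 18 mm thick and rises to z = 46 mm (32 mm above the bed).
- stop: Wooden stop block at the jig's +y end, at right angles to the fence and touching it; same origin and axes as the jig. Its working face is the plane y = +67 mm, it spans x = -18 to +42 mm, is 18 mm thick and rises to z = 44 mm. The offcut (end at the stop, back on the fence) has its origin at jig x = +22, y = +17, z = +14 mm.
- cover: Loose grey plastic dust cover, an upside-down box open below, 146 (x) x 196 (y) x 72 mm, walls 3 mm, about 0.2 kg, with a black knob on top. It stands on the bench over the whole jig with about 10 mm play all round. Origin: centre of its open underside, at bench height; z up.
- cover_knob (a point): Point on the knob's axis at which to grip it, 95 mm above the cover's underside. The knob's head is a cylinder 26 mm across from 82 to 108 mm above the underside; the cover's flat top is at 72 mm.
- offcut: Loose light wooden offcut, 40 (x) x 100 (y) x 40 (z) mm, about 0.12 kg, with a 45-degree bevel 14 mm high and 14 mm deep along its whole -x top edge. Lies on the bench to the right of the jig. Origin: centre of its underside; y along its length, z up. The -x side face is vertical up to 26 mm, the +x side face up to 40 mm.
- offcut_bevel (a point): Middle of the offcut's bevel face, at x = -13, y = 0, z = 33 mm of the offcut; the face looks to -x and up at 45 degrees.
- vial: Bystander: small clear vial with a black cap, 29 mm across, 52 mm high, standing beyond and right of the jig. Origin: centre of its underside.
- pliers: Bystander: small pliers with red grips, 43 x 127 x 11 mm, lying between the robot and the jig. Origin: centre of the underside.
- tape: Bystander: roll of brown tape, 96 mm across, 48 mm high, lying flat beyond and left of the jig. Origin: centre of the underside.
Things that resemble listed ones, but are neither listed nor needed, are in the scene too. Of the things that look like the offcut, the largest one is meant.

How it is judged:
By the outcome, as a careful person would: the job done as asked, in the order asked, and still so for the second after the job is handed in, while the arm keeps its last pose, push and grip.
It also fails if it takes over 72 s, if anything falls off the work surface, if the arm or the gripper's body presses on something with over 40 N, if the wrist force passes 120 N, or if a joint passes its speed limit or range.

### The arm

A 6-joint arm with a two-finger parallel gripper is mounted at the origin on the work surface; the furniture and walls round the work are solid. World frame = base frame: x ahead of the robot, y to its left, z up, the work surface at z = 0. Lengths are in mm, angles in rad, forces in N, time in s.
With the tool pointing down it reaches from about 275 to 850 mm from the base axis. Payload 19 kg.
Tool frame: the origin (TCP) lies at the very end of the fingers, on their centre line; the grasp point (between the pads) lies 19 mm behind it; z points along the fingers, y is the line along which they close (so a half turn about z gives the same grasp; the last joint's range is limited). The gripper opens to 85 mm and grips with 20 to 120 N. Pads are 22 mm wide; open, the fingers measure 114 mm over their backs; the gripper's body (76 mm by 85 mm) begins 54 mm behind the grasp point. The pads swing forward as they close: fully open they stand 13 mm farther back than shut.
Start: joints at [1.173, 0.15, 1.437, -0, 1.554, -0.134], TCP at [149.937, 555.076, 231.267] pointing down, gripper open.
Joint ranges: [-2.8, 2.8], [-0.68, 2.1], [0.12, 2.68], [-1.39, 4.53], [0.16, 2.79], [-2.81, 2.81]. Speed limits (rad/s): [1.89, 1.89, 2.22, 3.01, 3.01, 3.01].

### API

Orientations are given as a unit quaternion [w, x, y, z].
In Python, from station import observe, eyes, order gives the robot as it stands. The module is installed in compiled form; this text tells all that it offers.
- The arm moves only by the shell command python3 -m crank 'ROWS' [FORCE]. ROWS is JSON, a list of rows, each a list of 7 numbers: the shift along the tool's x, y, z scaled (see below), then the turn, a rotation vector about the tool's x, y, z scaled (see below), then the finger opening in mm, from 0 to 85.4. In form: [[tx, ty, tz, rx, ry, rz, grip], ...]. A call has 1 to 20 rows; each row is the pose to reach, as a shift and turn from the pose commanded when the call began, along the tool's axes at that moment; what a row does not reach only later rows make up. The controller multiplies each number of a shift by 0.2 m and each number of a turn by 120 degrees. A row lasts 1/12 s, in which the tool goes at most 41.7 mm and 7.16 degrees, less where a joint would pass 70% of its speed; a pose out of reach is approached as far as the arm can. A call with a number of a shift or a turn outside -1 to 1 is refused whole. A call with a gripper value outside its range is refused whole. The fingers move at their own pace and stop on an object; FORCE is the grip in N (left out, the last holds). Time passes only in rows, so rows that repeat a pose let the fingers close. It gives the time, the measured TCP pose, the force, the opening and the grip force at its end, in the units of the state.
- observe(): the state, without advancing time (a new reading comes with each control period).
- eyes.snapshot(name): name is "side" or "top" or "wrist"; returns a dict with "image" (384x512x3 uint8, blue, green, red), "intrinsics" (3x3 intrinsics, pixels), "k1" (the pictures are not rectified: a ray, as slopes to the right and down, at radius r is drawn at 1 + k1 r^2 times it, then the intrinsics apply), "rvec" (rotation vector, rad) and "tvec" (3), from world to camera coordinates, as OpenCV has them; the wrist camera has in their place "hand_eye" (4x4, takes a point from camera to tool coordinates, whose origin is the TCP and whose axes are the flange's). Camera axes: x right, y down, z forward; pixel columns grow to the right and rows downward; lengths in mm; the calibration is good to about 2 mm. A picture is of the moment at which its call begins: read the wrist's pose just before it. There is no depth.
- order.finish_job(): hands the job in; it is judged then, once.
The state is a dict: "time": time; "q": joint angles; "qd": joint speeds; "effort": joint torques, N m; "position": TCP position; "tcp_rot": TCP orientation; "wrist_force": force on the tool from outside, world axes, zero at the start; "torque": the same for the moment, N m; "width": finger opening in mm; "grip_force": force on a finger pad.
Only numpy, scipy, OpenCV 4.12 (cv2) and the standard library are available. Lean on these libraries where they do the work, as an engineer would, in place of code of your own. Each camera call takes 0.05 s, during which the arm holds its last target. There are 200 camera calls.

## Working session

There is one attempt and no reset: what is moved stays moved. The work goes in short steps, Python scripts to look and compute and a shell command to move; the robot and the scene stay as the last step left them, time stands still between calls to the robot, and variables do not carry over. Pictures are saved under pics/ and viewed, at most 13 in all, crops included, and the job is handed in when it is done.

```bash
mkdir -p pics
cat > h.py <<'E'
import numpy as np,cv2
from scipy.spatial.transform import Rotation as R
from station import observe,eyes,order
def snap(n):
    s=observe(); d=eyes.snapshot(n); 
    if n=="wrist":
        q=s["tcp_rot"]; T=np.eye(4); T[:3,:3]=R.from_quat([q[1],q[2],q[3],q[0]]).as_matrix(); T[:3,3]=s["position"]
        d["wc"]=T@np.array(d["hand_eye"])
    else:
        Rm=cv2.Rodrigues(np.array(d["rvec"],float))[0]; W=np.eye(4); W[:3,:3]=Rm; W[:3,3]=np.ravel(d["tvec"]); d["wc"]=np.linalg.inv(W)
    return d
def ray(d,px):
    K=np.array(d["intrinsics"]); k=d["k1"]
    p=np.array([(px[0]-K[0,2])/K[0,0],(px[1]-K[1,2])/K[1,1]]); u=p.copy()
    for _ in range(20): u=p/(1+k*(u@u))
    return d["wc"][:3,3], d["wc"][:3,:3]@np.array([u[0],u[1],1.])
def onz(d,px,z):
    o,r=ray(d,px); return o+r*(z-o[2])/r[2]
def proj(d,P):
    K=np.array(d["intrinsics"]); c=np.linalg.inv(d["wc"])@np.append(P,1); u=c[:2]/c[2]; u=u*(1+d["k1"]*(u@u)); return K[:2,:2]@u+K[:2,2]
def tool(dp,q=None):
    q=observe()["tcp_rot"]; return R.from_quat([q[1],q[2],q[3],q[0]]).inv().apply(dp)/200
E
python3 - <<'E'
from h import *
import pickle
s=observe(); print(s)
D={}
for n in("side","top"):
    d=snap(n); D[n]=d; cv2.imwrite(f"pics/{n}0.png",cv2.resize(d["image"],(800,600))if 0 else d["image"]); print(n,d["wc"].round(2).tolist(),d["k1"],np.array(d["intrinsics"]).tolist())
pickle.dump(D,open("d0.pkl","wb"))
E
```

```text
{'time': 0.0, 'q': array([ 1.17299964e+00,  1.51000183e-01,  1.43798838e+00,  5.18671495e-06,
        1.55381089e+00, -1.33977795e-01]), 'qd': array([-1.12460271e-03,  7.56516498e-05,  2.22450395e-04,  1.27286526e-03,
       -1.85671279e-03,  4.65619184e-04]), 'effort': array([-5.61241704e-04, -7.13054752e+01, -5.70859408e+01, -2.05776964e-04,
        8.91617616e-03,  4.89837419e-05]), 'position': array([149.85627557, 554.88728863, 230.68861586]), 'tcp_rot': array([-1.61053994e-04,  1.31527262e-01,  9.91312370e-01, -5.81513159e-04]), 'wrist_force': array([0.33095604, 0.73618571, 0.46012136]), 'torque': array([ 0.01282567, -0.01698726,  0.03795987]), 'grip_force': 0.0, 'width': 85.22722142098785}
side [[0.84, -0.33, 0.44, -24.9], [-0.55, -0.52, 0.65, -915.02], [0.01, -0.79, -0.62, 938.18], [0.0, 0.0, 0.0, 1.0]] -0.003384903800724847 [[411.889274322754, 0.0, 257.2572901249855], [0.0, 411.889274322754, 194.12480070746153], [0.0, 0.0, 1.0]]
top [[0.0, -1.0, 0.08, 469.04], [-1.0, -0.0, 0.01, -24.67], [-0.01, -0.08, -1.0, 1071.13], [0.0, 0.0, 0.0, 1.0]] 0.04442807724629445 [[392.2686956684148, 0.0, 252.28905211889173], [0.0, 392.2686956684148, 196.81837335708443], [0.0, 0.0, 1.0]]
```

View pics/top0.png

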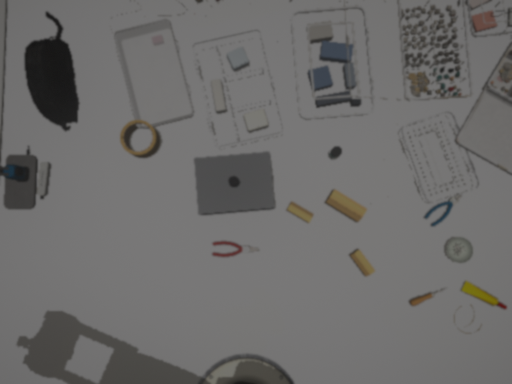

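View pics/side0.png

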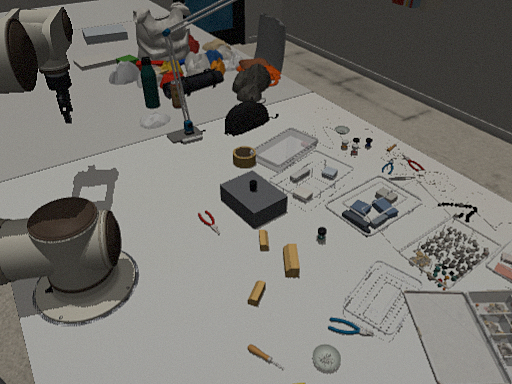

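The top view shows the cover at about (234,183) with its knob at (234,181), the pliers at (235,249), the tape at (139,138) and the vial at (335,152). Three things could be the offcut: wood pieces at (346,205), (300,212) and (363,263). I choose (346,205), the largest. The side view agrees, with the same pieces at (291,260), (264,240) and (257,292). The bench left of the jig, around top pixel (130,205), is free.

Run:
```python
from h import *
import pickle
D=pickle.load(open("d0.pkl","rb"))
t=D["top"];im=t["image"];hsv=cv2.cvtColor(im,cv2.COLOR_BGR2HSV)
m=cv2.inRange(hsv,(10,70,90),(30,255,255))
for c in cv2.findContours(m,0,2)[0]:
    r=cv2.minAreaRect(c)
    if cv2.contourArea(c)<80 or r[0][0]<250: continue
    b=cv2.boxPoints(r); print("wood",np.round(r[0]),cv2.contourArea(c)); print([onz(t,p,30)[:2].round().tolist() for p in b])
m=cv2.inRange(im,(60,60,60),(110,110,110)); m[:140]=0;m[230:]=0;m[:,:185]=0;m[:,290:]=0
c=max(cv2.findContours(m,0,2)[0],key=cv2.contourArea); r=cv2.minAreaRect(c);print("cover",r,[onz(t,p,72)[:2].round().tolist() for p in cv2.boxPoints(r)], onz(t,r[0],72))
k=(cv2.inRange(im,(0,0,0),(50,50,50))); k[:165]=0;k[200:]=0;k[:,:215]=0;k[:,255:]=0
M=cv2.moments(k,True);p=(M["m10"]/M["m00"],M["m01"]/M["m00"]);print("knob",p,M["m00"],onz(t,p,105))
print("place",onz(t,(135,205),72),"pliers",onz(t,(212,249),5),"tape",onz(t,(139,157),40))
s=D["side"]; 
for z in(82,108): print(proj(s,np.append(onz(t,p,105)[:2],z)))
cv2.imwrite("pics/c1.png",np.hstack([cv2.resize(im[165:285,270:390],(480,480),interpolation=2)]))
```

```text
wood [480. 294.] 339.0
[[316.0, -550.0], [341.0, -564.0], [299.0, -647.0], [274.0, -633.0]]
wood [362. 263.] 247.0
[[402.0, -272.0], [419.0, -295.0], [364.0, -335.0], [348.0, -312.0]]
wood [300. 212.] 204.0
[[522.0, -107.0], [544.0, -120.0], [510.0, -178.0], [489.0, -165.0]]
wood [346. 205.] 526.5
[[543.0, -212.0], [577.0, -233.0], [525.0, -318.0], [490.0, -297.0]]
cover ((234.09288024902344, 183.31802368164062), (59.557861328125, 79.13615417480469), 85.03025817871094) [[655.0, 138.0], [673.0, -65.0], [520.0, -78.0], [502.0, 123.0]] [586.73981414  29.68527034  72.        ]
knob (233.5679012345679, 181.3827160493827) 81.0 [587.68104344  29.21616093 105.        ]
place [530.93007318 281.72746008  72.        ] pliers [416.35538772  91.95189587   5.        ] tape [660.58169702 284.16367281  40.        ]
[252.76789497 187.43550982]
[252.78924243 181.33721467]
```

View pics/c1.png

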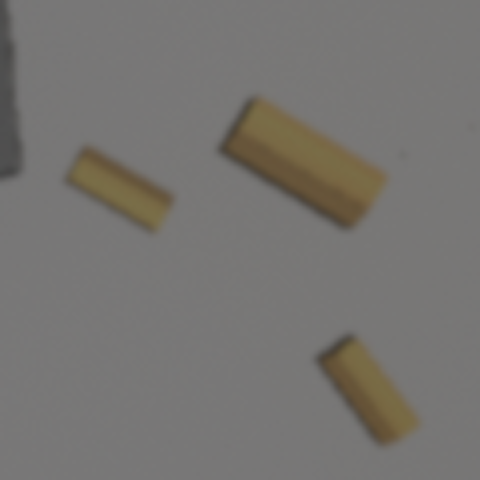

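The close crop confirms it: the largest piece, at top pixel (346,205), measures 100 x 40 mm. Its bevel is on the near side and its yaw is about -31.5°. The cover's yaw is about +5°, with the knob at (588,29). I'll move above the knob now.

```bash
A='[-0.933,-0.655,0.09,0,0,0,85]'; 
python3 -m crank '[[-0.933,-0.655,0.09,0,0,0,85],[-0.933,-0.655,0.09,0,0,0,85],[-0.933,-0.655,0.09,0,0,0,85],[-0.933,-0.655,0.09,0,0,0,85],[-0.933,-0.655,0.09,0,0,0,85],[-0.933,-0.655,0.09,0,0,0,85],[-0.933,-0.655,0.09,0,0,0,85],[-0.933,-0.655,0.09,0,0,0,85],[-0.933,-0.655,0.09,0,0,0,85]]'
python3 -m crank '[[-0.933,-0.655,0.09,0,0,0,85],[-0.933,-0.655,0.09,0,0,0,85],[-0.933,-0.655,0.09,0,0,0,85],[-0.933,-0.655,0.09,0,0,0,85],[-0.933,-0.655,0.09,0,0,0,85],[-0.933,-0.655,0.09,0,0,0,85],[-0.933,-0.655,0.09,0,0,0,85],[-0.933,-0.655,0.09,0,0,0,85],[-0.933,-0.655,0.09,0,0,0,85]]'
python3 -m crank '[[-0.933,-0.655,0.09,0,0,0.583,85],[-0.933,-0.655,0.09,0,0,0.583,85],[-0.933,-0.655,0.09,0,0,0.583,85],[-0.933,-0.655,0.09,0,0,0.583,85],[-0.933,-0.655,0.09,0,0,0.583,85],[-0.933,-0.655,0.09,0,0,0.583,85],[-0.933,-0.655,0.09,0,0,0.583,85],[-0.933,-0.655,0.09,0,0,0.583,85],[-0.933,-0.655,0.09,0,0,0.583,85],[-0.933,-0.655,0.09,0,0,0.583,85],[-0.933,-0.655,0.09,0,0,0.583,85],[-0.933,-0.655,0.09,0,0,0.583,85],[-0.933,-0.655,0.09,0,0,0.583,85]]'
python3 - <<'E'
from h import *
d=snap("wrist"); print(d["wc"].round(2).tolist()); im=d["image"]; 
cv2.imwrite("pics/w1.png",im); print(proj(d,np.array([587.7,29.2,108])))
E
```

```text
time: 0.85
position: [295.7, 380.2, 213.2]
tcp_rot: [-0.0, 0.132, 0.991, -0.0]
wrist_force: [1.5, 0.3, -0.0]
width: 85.2
grip_force: 0.0
time: 1.6
position: [441.4, 206.0, 195.3]
tcp_rot: [-0.0, 0.131, 0.991, 0.0]
wrist_force: [-0.3, -0.1, -0.6]
width: 85.0
grip_force: 0.0
time: 2.68
position: [587.8, 30.8, 177.4]
tcp_rot: [0.0, 0.674, 0.739, 0.0]
wrist_force: [-0.7, -0.2, 0.4]
width: 85.0
grip_force: 0.0
[[1.0, 0.09, 0.03, 581.57], [0.09, -0.95, -0.28, 102.57], [-0.0, 0.29, -0.96, 320.62], [0.0, 0.0, 0.0, 1.0]]
[249.01385007 208.63063037]
```

View pics/w1.png

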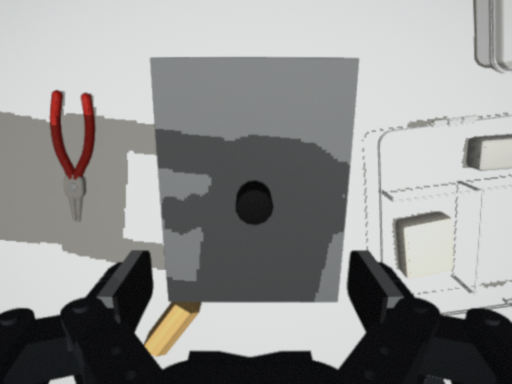

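The wrist view shows the cover's top with corners at (151,58), (358,58), (338,301) and (168,301), and the knob head at about (254,202). The pliers are at (75,150), left of it and clear.

Run:
```python
from h import *
d=snap("wrist"); im=d["image"]
P=[onz(d,p,72) for p in((151,58),(358,58),(338,301),(168,301))]
for p in P: print(p.round(1))
print("centre",np.mean(P,0).round(1)); a=(P[0]+P[1]-P[2]-P[3]); print("yaw",np.degrees(np.arctan2(-a[0],a[1])))
k=onz(d,(254,200),107); print("knob",k, "tool",tool(k-observe()["position"]))
```

```text
[510.9 120.7  72. ]
[654.6 133.8  72. ]
[672.5 -60.5  72. ]
[526.8 -73.5  72. ]
centre [591.2  30.1  72. ]
yaw 4.992929317431823
knob [590.53963734  34.93609992 107.        ] tool [0.02195135 0.01545717 0.35186593]
```

```bash
python3 -m crank '[[0,0.013,0.25,0,0,0,85],[0,0.013,0.4,0,0,0,85],[0,0.013,0.487,0,0,0,85],[0,0.013,0.487,0,0,0,85],[0,0.013,0.487,0,0,0,20],[0,0.013,0.487,0,0,0,20],[0,0.013,0.487,0,0,0,20],[0,0.013,0.487,0,0,0,20],[0,0.013,0.487,0,0,0,20],[0,0.013,0.487,0,0,0,20],[0,0.013,0.487,0,0,0,20],[0,0.013,0.487,0,0,0,20],[0,0.013,0.487,0,0,0,20],[0,0.013,0.487,0,0,0,20]]' 60
```

```text
time: 3.95
position: [591.0, 29.9, 81.3]
tcp_rot: [0.001, 0.676, 0.737, 0.0]
wrist_force: [-2.6, -0.2, 11.2]
width: 23.9
grip_force: 58.9
```

```bash
python3 -m crank '[[0,0,-0.05,0,0,0,20],[0,0,-0.12,0,0,0,20],[0,0,-0.22,0,0,0,20],[0,0,-0.32,0,0,0,20],[0,0,-0.4,0,0,0,20],[0,0,-0.4,0,0,0,20],[0,0,-0.4,0,0,0,20],[0,0,-0.4,0,0,0,20]]'
python3 -m crank '[[0.08,-0.01,0,0,0,0,20],[0.2,-0.02,0,0,0,0,20],[0.34,-0.03,0,0,0,0,20],[0.5,-0.05,0,0,0,0,20],[0.65,-0.06,0,0,0,0,20],[0.8,-0.08,0,0,0,0,20],[0.95,-0.1,0,0,0,0,20],[1,-0.125,0,0,0,0,20],[1,-0.125,0,0,0,0,20],[1,-0.125,0,0,0,0,20]]'
python3 -m crank '[[0.1,0,0.02,0,0,0,20],[0.215,0,0.1,0,0,0,20],[0.215,0,0.2,0,0,0,20],[0.215,0,0.3,0,0,0,20],[0.215,0,0.34,0,0,0,20],[0.215,0,0.365,0,0,0,20],[0.215,0,0.375,0,0,0,20],[0.215,0,0.375,0,0,0,20],[0.215,0,0.375,0,0,0,20]]'
python3 - <<'E'
from h import *
d=snap("side"); cv2.imwrite("pics/s2.png",cv2.resize(d["image"][100:300,130:400],(800,592),interpolation=2));
E
```

```text
time: 4.62
position: [590.1, 29.9, 159.1]
tcp_rot: [-0.0, 0.676, 0.737, -0.0]
wrist_force: [-0.1, 0.0, -2.6]
width: 24.2
grip_force: 59.5
time: 5.45
position: [547.9, 227.1, 158.9]
tcp_rot: [-0.0, 0.676, 0.737, -0.001]
wrist_force: [0.9, 0.1, -2.8]
width: 24.2
grip_force: 59.4
time: 6.2
position: [545.3, 269.6, 85.9]
tcp_rot: [0.0, 0.676, 0.737, 0.0]
wrist_force: [0.3, -0.7, -2.3]
width: 24.5
grip_force: 59.4
```

View pics/s2.png

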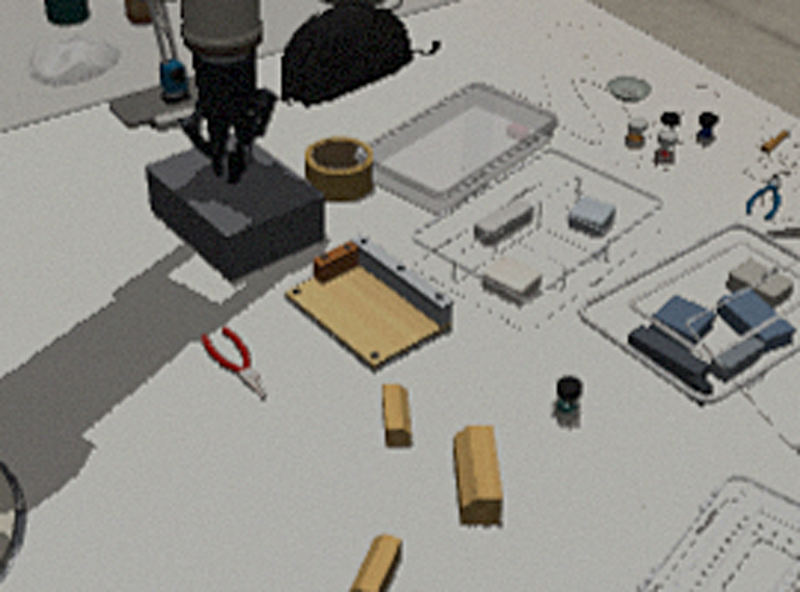

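The crop shows the cover upright in the gripper just left of the jig, clear of the tape at (340,167) and the pliers at (235,360). The jig is uncovered, with the fence on its far side and the stop on the left. I'll set the cover down and let go.

```bash
python3 -m crank '[[0,0,0.012,0,0,0,20],[0,0,0.022,0,0,0,20],[0,0,0.026,0,0,0,20],[0,0,0.028,0,0,0,20],[0,0,0.028,0,0,0,20]]'
python3 -m crank '[[0,0,0,0,0,0,85],[0,0,0,0,0,0,85],[0,0,0,0,0,0,85],[0,0,0,0,0,0,85],[0,0,0,0,0,0,85],[0,0,0,0,0,0,85],[0,0,0,0,0,0,85],[0,0,-0.1,0,0,0,85],[0,0,-0.3,0,0,0,85],[0,0,-0.7,0,0,0,85],[0,0,-0.7,0,0,0,85],[0,0,-0.7,0,0,0,85],[0,0,-0.7,0,0,0,85]]'
```

```text
time: 6.67
position: [545.1, 270.0, 81.3]
tcp_rot: [0.001, 0.676, 0.737, 0.001]
wrist_force: [-7.0, -3.8, 19.6]
width: 24.5
grip_force: 61.8
time: 7.75
position: [545.5, 270.2, 221.8]
tcp_rot: [0.001, 0.676, 0.737, 0.002]
wrist_force: [0.2, 0.1, -0.2]
width: 85.0
grip_force: 0.0
```

```bash
python3 -m crank '[[-1,0.2,-0.2,0,0,0,85],[-1,0.2,-0.2,0,0,0,85],[-1,0.2,-0.2,0,0,0,85],[-1,0.2,-0.2,0,0,0,85],[-1,0.2,-0.2,0,0,0,85],[-1,0.2,-0.2,0,0,0,85],[-1,0.2,-0.2,0,0,0,85],[-1,0.2,-0.2,0,0,0,85]]'
python3 - <<'E'
from h import *
import pickle
d=snap("wrist"); cv2.imwrite("pics/w2.png",d["image"]); pickle.dump(d,open("w2.pkl","wb"))
E
python3 -m crank '[[-1,-0.2,0,0,0,0,85],[-1,-0.2,0,0,0,0,85],[-1,-0.2,0,0,0,0,85],[-1,-0.2,0,0,0,0,85],[-1,-0.2,0,0,0,0,85],[-1,-0.2,0,0,0,0,85],[-1,-0.2,0,0,0,0,85],[-1,-0.2,0,0,0,0,85]]'
python3 -m crank '[[-0.5,0,0.2,0,0,0.3,85],[-0.5,0,0.2,0,0,0.3,85],[-0.5,0,0.2,0,0,0.3,85],[-0.5,0,0.2,0,0,0.3,85],[-0.5,0,0.2,0,0,0.3,85],[-0.5,0,0.2,0,0,0.3,85],[-0.5,0,0.2,0,0,0.3,85],[-0.5,0,0.2,0,0,0.3,85]]'
python3 - <<'E'
from h import *
import pickle
d=snap("wrist"); cv2.imwrite("pics/w3.png",d["image"]); pickle.dump(d,open("w3.pkl","wb"))
a=cv2.imread("pics/w2.png"); cv2.imwrite("pics/w23.png",cv2.resize(np.vstack([a,d["image"]]),(450,600),interpolation=cv2.INTER_AREA))
E
```

```text
time: 8.42
position: [601.5, 74.2, 258.1]
tcp_rot: [-0.001, 0.676, 0.737, -0.001]
wrist_force: [0.6, 0.7, 0.4]
width: 84.9
grip_force: 0.0
time: 9.13
position: [579.1, -127.4, 258.9]
tcp_rot: [-0.0, 0.676, 0.737, 0.0]
wrist_force: [-0.7, 0.5, 0.3]
width: 84.9
grip_force: 0.0
time: 9.8
position: [588.1, -226.9, 219.5]
tcp_rot: [0.0, 0.869, 0.495, 0.0]
wrist_force: [-0.5, 0.2, -0.5]
width: 85.1
grip_force: 0.0
```

View pics/w2.png

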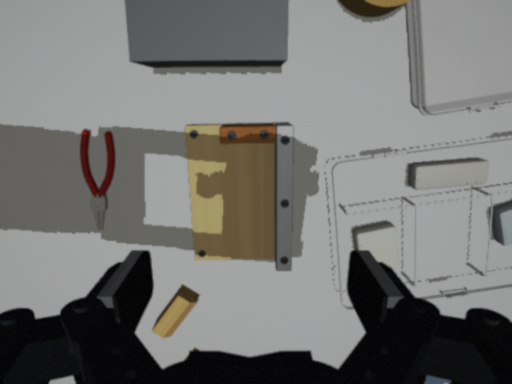

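View pics/w3.png

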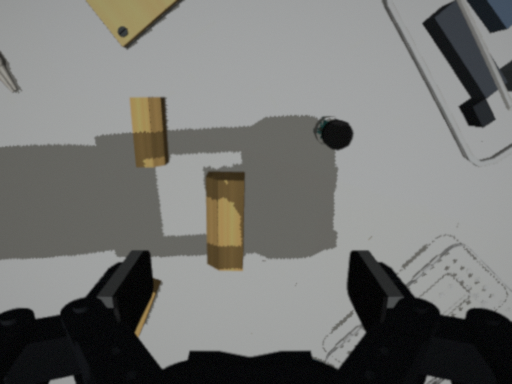

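In the jig view the fence top spans px x 276–292 and y 124–271, and the bed's left corners are at (187,125) and (195,262). The stop is at (248,133). The cover stands at the top, with the pliers and tape clear of everything. In the second view the offcut's top face runs from (217,180) to (244,270), with its bevel on the left.

Run:
```python
from h import *
import pickle
d=pickle.load(open("w2.pkl","rb")); f=lambda p,z:onz(d,p,z)
F=[f(p,46) for p in((276,124),(292,124),(292,271),(276,271))]
for p in F:print("fence",p.round(1))
a=F[0]+F[1]-F[2]-F[3]; yaw=np.arctan2(-a[0],a[1]); print("yaw",np.degrees(yaw),np.linalg.norm(a)/2)
ex=np.array([np.cos(yaw),np.sin(yaw)]);ey=np.array([-ex[1],ex[0]])
c=np.mean(F,0)[:2]; J=c-51*ex; print("jig from fence",J)
B=[f((187,125),14),f((195,262),14)]
for b in B: print("bed corner in jig",((b[:2]-J)@ex).round(1),((b[:2]-J)@ey).round(1))
s=f((248,143),44); print("stop edge", (s[:2]-J)@ex,(s[:2]-J)@ey)
d=pickle.load(open("w3.pkl","rb"))
T=[f(p,40) for p in((217,180),(244,180),(243.5,270),(217.5,270))]
for p in T:print("off",p.round(1))
L=f((207,220),26)
a=T[0]+T[1]-T[2]-T[3]; y2=np.arctan2(-a[0],a[1]); print("oyaw",np.degrees(y2),np.linalg.norm(a)/2)
ex2=np.array([np.cos(y2),np.sin(y2)]); C=np.mean(T,0)[:2]-7*ex2; print("C",C,"left x",(L[:2]-C)@ex2)
g=C-observe()["position"][:2]
print("tool",tool(np.append(g,24-observe()["position"][2])), "tool y yaw now",np.degrees(np.arctan2(*(R.from_quat(np.roll(observe()["tcp_rot"],-1)).as_matrix()[[1,0],1]))))
```

```text
fence [624.9 118.4  46. ]
fence [641.5 119.9  46. ]
fence [662.2 -50.3  46. ]
fence [643.3 -51.9  46. ]
yaw 6.556288500124915 171.3987943487944
jig from fence [592.30831372  28.20800674]
bed corner in jig -56.1 85.1
bed corner in jig -60.1 -87.8
stop edge 12.932252601714186 66.6940209224173
off [ 555.9 -218.9   40. ]
off [ 578.9 -232.6   40. ]
off [ 527.  -317.8   40. ]
off [ 502.9 -303.6   40. ]
oyaw -31.69145736597378 99.85802066574034
C [ 535.23978862 -264.54043725] left x -18.893096421963342
tool [-0.29535546 -0.13134328  0.9776356 ] tool y yaw now -30.768051733546233
```

Sizes check out: fence 171 mm long, offcut 99.9 mm long, stop at y≈67. I'll grasp the offcut.

```bash
python3 -m crank '[[-0.295,-0.131,0.4,0,0,0.008,76],[-0.295,-0.131,0.8,0,0,0.008,76],[-0.295,-0.131,0.8,0,0,0.008,76],[-0.295,-0.131,0.8,0,0,0.008,76],[-0.295,-0.131,0.8,0,0,0.008,76],[-0.295,-0.131,0.8,0,0,0.008,76],[-0.295,-0.131,0.8,0,0,0.008,76]]'
python3 -m crank '[[0,0,0.15,0,0,0,76],[0,0,0.25,0,0,0,76],[0,0,0.28,0,0,0,76],[0,0,0.28,0,0,0,76],[0,0,0.28,0,0,0,30],[0,0,0.28,0,0,0,30],[0,0,0.28,0,0,0,30],[0,0,0.28,0,0,0,30],[0,0,0.28,0,0,0,30],[0,0,0.28,0,0,0,30],[0,0,0.28,0,0,0,30]]' 50
```

```text
time: 10.43
position: [535.9, -265.4, 61.3]
tcp_rot: [0.001, 0.874, 0.485, 0.0]
wrist_force: [-0.1, -0.7, 1.8]
width: 76.2
grip_force: 0.0
time: 11.35
position: [535.7, -265.8, 5.3]
tcp_rot: [0.001, 0.875, 0.485, 0.001]
wrist_force: [0.3, 1.8, 10.2]
width: 39.4
grip_force: 50.1
```

```bash
python3 -m crank '[[0,0,-0.1,0,0,0,30],[0,0,-0.25,0,0,0,30],[0,0,-0.4,0,0,0,30],[0.2,-0.08,-0.5,0,0,0,30],[0.4,-0.16,-0.5,0,0,0,30],[0.6,-0.25,-0.5,0,0,0,30],[0.7,-0.285,-0.5,0,0,0,30],[0.7,-0.285,-0.5,0,0,0,30],[0.7,-0.285,-0.5,0,0,0,30]]'
python3 -m crank '[[0.15,-0.06,0,0,0,-0.04,30],[0.3,-0.12,0,0,0,-0.09,30],[0.45,-0.18,0,0,0,-0.15,30],[0.6,-0.24,0,0,0,-0.2,30],[0.7,-0.285,0,0,0,-0.25,30],[0.7,-0.285,0,0,0,-0.316,30],[0.7,-0.285,0,0,0,-0.316,30],[0.7,-0.285,0,0,0,-0.316,30],[0.7,-0.285,0,0,0,-0.316,30],[0.7,-0.285,0,0,0,-0.316,30]]'
python3 - <<'E'
from h import *
import pickle
d=snap("wrist"); cv2.imwrite("pics/w4.png",d["image"]); pickle.dump(d,open("w4.pkl","wb")); print(tool(np.array([585.8,32.5,24])-observe()["position"]))
E
```

```text
time: 12.1
position: [561.1, -115.0, 104.3]
tcp_rot: [0.001, 0.874, 0.486, 0.0]
wrist_force: [-0.2, -0.5, -2.2]
width: 39.3
grip_force: 51.3
time: 12.93
position: [586.7, 31.4, 103.5]
tcp_rot: [0.0, 0.672, 0.741, -0.0]
wrist_force: [0.1, -0.1, -1.5]
width: 39.2
grip_force: 51.3
[ 0.00505813 -0.0038337   0.39703942]
```

View pics/w4.png

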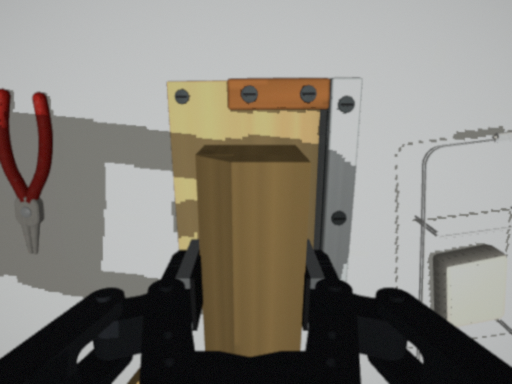

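The offcut hangs over the bed. Stop edge runs from (229,108) to (329,108), and the fence's outer top edge from (362,79) to (347,283). I'll recheck the jig's yaw.

Run:
```python
from h import *
import pickle
d=pickle.load(open("w4.pkl","rb"))
a,b=onz(d,(362,79),46),onz(d,(347,283),46); v=a-b; print(a,b,"fence yaw",np.degrees(np.arctan2(-v[0],v[1])))
p,q=onz(d,(229,108),44),onz(d,(329,108),44); v=q-p; print(p,q,np.linalg.norm(v),"stop yaw",np.degrees(np.arctan2(v[1],v[0])))
c=d["wc"]; print("tool yaw",np.degrees(np.arctan2(c[1,0],c[0,0])))
e=np.radians(6.);ex=np.array([np.cos(e),np.sin(e)]);ey=np.array([-ex[1],ex[0]])
# J from outer corner (60,85)and stop (12,67)
print(a[:2]-60*ex-85*ey, (p+q)[:2]/2-12*ex-67*ey)
m=d["image"]
for x in((197,146),(309,146)): print("offtop end",onz(d,x,103.5-5.3+33))
```

```text
[642.8500483  118.06176684  46.        ] [657.93742693 -12.96005519  46.        ] fence yaw 6.568771588241462
[568.56332996  94.13390742  44.        ] [626.99256616 100.01359608  44.        ] 58.72432530403057 stop yaw 5.746285796933041
tool yaw 5.611407676976827
[592.06365396  27.25569793] [592.84709235  29.1864432 ]
offtop end [563.52335182  84.26915453 131.2       ]
offtop end [601.90553248  88.04865449 131.2       ]
```

```bash
python3 -m crank '[[0,0,0.1,0,0,-0.005,30],[0,0,0.22,0,0,-0.005,30],[0,0,0.33,0,0,-0.005,30],[0,0,0.39,0,0,-0.005,30],[0,0,0.405,0,0,-0.005,30],[0,0,0.412,0,0,-0.005,30],[0,0,0.416,0,0,-0.005,30],[0,0,0.418,0,0,-0.005,30]]'
```

```text
time: 13.65
position: [587.3, 32.4, 20.9]
tcp_rot: [0.001, 0.666, 0.746, 0.0]
wrist_force: [0.7, -0.7, -1.1]
width: 38.8
grip_force: 51.3
```

```bash
python3 -m crank '[[0,0,0.006,0,0,0,30],[0,0,0.008,0,0,0,30],[0,0,0.008,0,0,0,30]]'
python3 -m crank '[[0,0,0,0,0,0,52],[0,0,0,0,0,0,52],[0,0,0,0,0,0,52],[0,0,0,0,0,0,52],[0,0,0,0,0,0,52]]'
python3 -m crank '[[0,0,-0.1,0,0,0,52],[0,0,-0.25,0,0,0,52],[0,0,-0.42,0,0,0,52],[-0.1,-0.25,-0.42,0,0,0,0],[-0.2,-0.45,-0.42,0,0,0,0],[-0.2,-0.45,-0.42,0,0,0,0],[-0.2,-0.45,-0.42,0,0,0,0],[-0.2,-0.45,-0.42,0,0,0,0],[-0.2,-0.45,-0.42,0,0,0,0],[-0.2,-0.45,-0.42,0,0,0,0]]'
python3 - <<'E'
from h import *
import pickle
d=snap("wrist"); cv2.imwrite("pics/w5.png",d["image"]); pickle.dump(d,open("w5.pkl","wb"))
E
```

```text
time: 13.9
position: [587.2, 32.5, 19.3]
tcp_rot: [0.001, 0.666, 0.746, 0.0]
wrist_force: [-1.4, 0.2, 7.1]
width: 39.1
grip_force: 52.6
time: 14.32
position: [586.6, 32.6, 18.1]
tcp_rot: [0.0, 0.666, 0.746, -0.0]
wrist_force: [-0.4, 0.6, -0.3]
width: 52.1
grip_force: 0.0
time: 15.15
position: [502.4, -17.0, 102.0]
tcp_rot: [0.0, 0.666, 0.746, 0.0]
wrist_force: [0.4, 0.4, -0.3]
width: -0.3
grip_force: 0.0
```

View pics/w5.png

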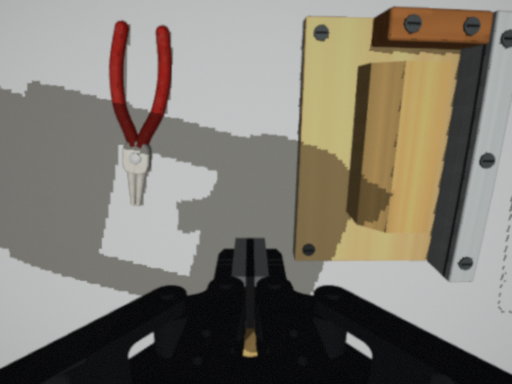

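The offcut lies flat on the bed, spanning px (350–440, 60–235). Its bevel faces left, away from the fence, with gaps to both fence and stop. I'll lower the closed fingers beside its near face and push it to the fence.

```bash
python3 -m crank '[[0.226,0.197,0,0,0,0,0],[0.226,0.197,0,0,0,0,0],[0.226,0.197,0.2,0,0,0,0],[0.226,0.197,0.35,0,0,0,0],[0.226,0.197,0.41,0,0,0,0],[0.226,0.197,0.41,0,0,0,0],[0.226,0.197,0.41,0,0,0,0]]'
python3 -m crank '[[0,0.03,0,0,0,0,0],[0,0.06,0,0,0,0,0],[0,0.08,0,0,0,0,0],[0,0.1,0,0,0,0,0],[0,0.115,0,0,0,0,0],[0,0.13,0,0,0,0,0],[0,0.145,0,0,0,0,0],[0,0.16,0,0,0,0,0],[0,0.17,0,0,0,0,0],[0,0.18,0,0,0,0,0],[0,0.18,0,0,0,0,0]]'
```

```text
time: 15.78
position: [536.1, 32.1, 20.6]
tcp_rot: [-0.0, 0.666, 0.746, -0.0]
wrist_force: [-0.4, -0.4, 1.6]
width: 0.2
grip_force: 0.0
time: 16.7
position: [571.9, 36.1, 20.1]
tcp_rot: [0.0, 0.666, 0.746, -0.0]
wrist_force: [0.4, -0.8, -1.0]
width: 0.2
grip_force: 0.0
```

```bash
python3 -m crank '[[0,0.01,0,0,0,0,0],[0,0.02,0,0,0,0,0],[0,0.03,0,0,0,0,0],[0,0.03,0,0,0,0,0]]'
python3 -m crank '[[0,0.01,0,0,0,0,0],[0,0.02,0,0,0,0,0],[0,0.02,0,0,0,0,0]]'
python3 -m crank '[[0,0.005,0,0,0,0,0],[0,0.01,0,0,0,0,0],[0,0.01,0,0,0,0,0]]'
python3 - <<'E'
from h import *
d=snap("wrist"); cv2.imwrite("pics/w6.png",d["image"])
E
```

```text
time: 17.03
position: [577.9, 36.8, 20.1]
tcp_rot: [0.0, 0.666, 0.746, 0.0]
wrist_force: [0.7, 0.3, -0.3]
width: -0.1
grip_force: 0.0
time: 17.28
position: [579.9, 37.0, 19.9]
tcp_rot: [-0.001, 0.666, 0.746, -0.002]
wrist_force: [-17.6, -3.0, 10.2]
width: 0.1
grip_force: 8.9
time: 17.53
position: [580.1, 37.1, 19.8]
tcp_rot: [-0.003, 0.666, 0.746, -0.003]
wrist_force: [-35.1, -4.4, 21.6]
width: 0.2
grip_force: 18.1
```

View pics/w6.png

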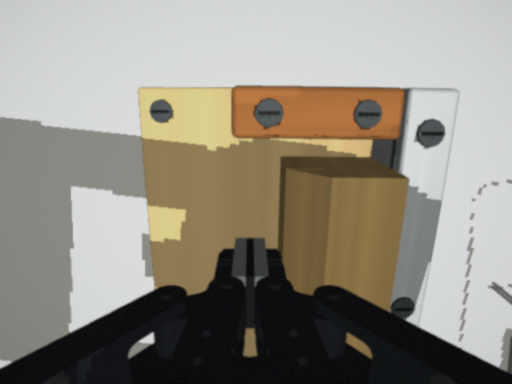

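The offcut's back is against the fence after a 35 N press at the fingers. About 8 mm is left to the stop. Next I push on its near end.

```bash
python3 -m crank '[[0,-0.05,0,0,0,0,0],[0,-0.1,0,0,0,0,0],[0,-0.1,-0.15,0,0,0,0],[0,-0.1,-0.35,0,0,0,0],[0,-0.1,-0.4,0,0,0,0],[-0.2,0,-0.4,0,0,0,0],[-0.41,0.14,-0.4,0,0,0,0],[-0.41,0.14,-0.4,0,0,0,0],[-0.41,0.14,-0.4,0,0,0,0],[-0.41,0.14,-0.4,0,0,0,0]]'
python3 -m crank '[[0,0,0.15,0,0,0,0],[0,0,0.28,0,0,0,0],[0,0,0.35,0,0,0,0],[0,0,0.35,0,0,0,0],[0,0,0.35,0,0,0,0]]'
python3 -m crank '[[0.02,0,0,0,0,0,0],[0.04,0,0,0,0,0,0],[0.055,0,0,0,0,0,0],[0.065,0,0,0,0,0,0],[0.075,0,0,0,0,0,0],[0.08,0,0,0,0,0,0],[0.08,0,0,0,0,0,0]]'
```

```text
time: 18.42
position: [620.4, -41.3, 99.7]
tcp_rot: [-0.0, 0.666, 0.746, -0.0]
wrist_force: [-0.9, -0.2, 0.1]
width: 0.0
grip_force: 0.0
time: 18.83
position: [619.9, -40.0, 30.2]
tcp_rot: [-0.0, 0.666, 0.746, -0.0]
wrist_force: [0.8, -0.2, 0.6]
width: -0.3
grip_force: 0.0
time: 19.42
position: [618.8, -24.8, 30.2]
tcp_rot: [0.0, 0.666, 0.746, -0.0]
wrist_force: [-0.3, 0.5, 0.2]
width: -0.1
grip_force: 0.0
```

```bash
python3 -m crank '[[0.015,0,0,0,0,0,0],[0.03,0,0,0,0,0,0],[0.04,0,0,0,0,0,0],[0.045,0,0,0,0,0,0],[0.045,0,0,0,0,0,0]]'
python3 -m crank '[[0.006,0,0,0,0,0,0],[0.012,0,0,0,0,0,0],[0.012,0,0,0,0,0,0]]'
python3 -m crank '[[0.004,0,0,0,0,0,0],[0.008,0,0,0,0,0,0],[0.008,0,0,0,0,0,0]]'
```

```text
time: 19.83
position: [617.7, -15.8, 30.1]
tcp_rot: [-0.0, 0.666, 0.746, -0.0]
wrist_force: [-0.2, -1.0, 0.1]
width: 0.6
grip_force: 0.0
time: 20.08
position: [617.4, -13.5, 30.1]
tcp_rot: [-0.0, 0.666, 0.746, -0.0]
wrist_force: [0.5, -0.5, -0.0]
width: -0.1
grip_force: 0.0
time: 20.33
position: [617.3, -12.7, 30.2]
tcp_rot: [0.0, 0.666, 0.746, -0.0]
wrist_force: [-0.7, -5.6, -0.1]
width: 0.0
grip_force: 3.1
```

```bash
python3 -m crank '[[0.005,0,0,0,0,0,0],[0.005,0,0,0,0,0,0],[0.005,0,0,0,0,0,0]]'
python3 -m crank '[[-0.06,0,0,0,0,0,0],[-0.1,0,0,0,0,0,0],[-0.1,0,-0.2,0,0,0,0],[-0.1,0,-0.4,0,0,0,0],[-0.1,0,-0.45,0,0,0,0],[-0.1,-0.2,-0.45,0,0,0,0],[-0.1,-0.3,-0.45,0,0,0,0],[-0.1,-0.3,-0.45,0,0,0,0],[-0.1,-0.3,-0.45,0,0,0,0]]'
python3 - <<'E'
from h import *
print(tool(np.array([557.3,41.6,95])-observe()["position"]))
E
```

```text
time: 20.58
position: [617.2, -12.6, 30.3]
tcp_rot: [0.001, 0.666, 0.746, -0.001]
wrist_force: [-0.1, -13.2, 1.0]
width: -0.0
grip_force: 6.7
time: 21.33
position: [559.5, -38.2, 120.6]
tcp_rot: [0.0, 0.666, 0.746, 0.0]
wrist_force: [1.5, -1.0, 0.5]
width: 0.1
grip_force: 0.0
[0.39794549 0.03368927 0.12807879]
```

```bash
python3 -m crank '[[0.2,0,0,0,0,0,0],[0.35,0,0,-0.1,0,0,0],[0.398,0.01,0,-0.2,0,0,0],[0.398,0.03,0.05,-0.3,0,0,0],[0.398,0.034,0.1,-0.375,0,0,0],[0.398,0.034,0.128,-0.375,0,0,0],[0.398,0.034,0.128,-0.375,0,0,0],[0.398,0.034,0.128,-0.375,0,0,0],[0.398,0.034,0.128,-0.375,0,0,0]]'
python3 - <<'E'
from h import *
s=observe();q=s["tcp_rot"]; M=R.from_quat(np.roll(q,-1)).as_matrix(); print(M.round(3).tolist(),s["q"])
d=snap("wrist"); print(tool(np.array([599.5,46.2,47])-s["position"])*200)
t=snap("side"); cv2.imwrite("pics/f.png",np.hstack([cv2.resize(d["image"],(400,300)),cv2.resize(t["image"][130:255,180:347],(400,300))]))
E
```

```text
time: 22.08
position: [556.3, 42.0, 92.9]
tcp_rot: [0.255, 0.616, 0.689, 0.286]
wrist_force: [-0.3, -0.1, -1.7]
width: 0.0
grip_force: 0.0
[[-0.112, 0.702, 0.703], [0.994, 0.079, 0.08], [0.001, 0.708, -0.706]] [-0.18574431 -0.15930981  2.25552541  0.6538997   0.34942936 -0.83742748]
[-0.66848476 -1.60227511 63.15936598]
```

View pics/f.png

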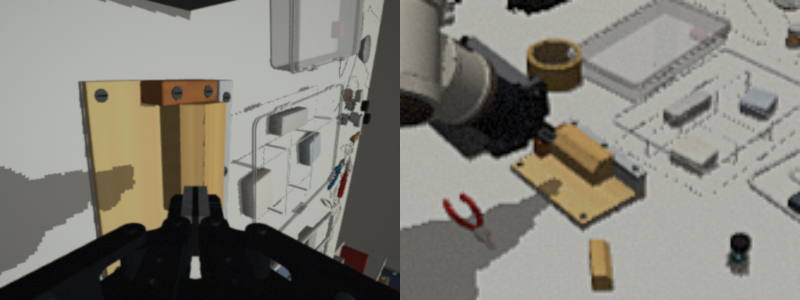

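The offcut sits in the corner against fence and stop, and the closed fingers aim at its bevel at 45°. I'll advance along the finger axis.

```bash
python3 -m crank '[[0,-0.008,0.1,0,0,0,0],[0,-0.008,0.2,0,0,0,0],[0,-0.008,0.25,0,0,0,0],[0,-0.008,0.28,0,0,0,0],[0,-0.008,0.29,0,0,0,0],[0,-0.008,0.29,0,0,0,0],[0,-0.008,0.29,0,0,0,0]]'
python3 -m crank '[[0,0,0.005,0,0,0,0],[0,0,0.01,0,0,0,0],[0,0,0.01,0,0,0,0]]'
python3 -c "
from h import *
print(observe()['q'])"
```

```text
time: 22.77
position: [597.8, 46.9, 52.9]
tcp_rot: [0.255, 0.615, 0.689, 0.286]
wrist_force: [0.2, 0.1, -0.1]
width: -0.2
grip_force: 0.0
time: 23.02
position: [598.7, 46.8, 51.3]
tcp_rot: [0.255, 0.615, 0.689, 0.286]
wrist_force: [0.1, 0.5, -1.4]
width: -0.3
grip_force: 0.0
[-0.15109938  0.02180461  2.20040704  0.89523543  0.2390225  -1.07026022]
```

```bash
python3 -m crank '[[0,-0.008,0.005,0,0,0,0],[0,-0.012,0.01,0,0,0,0],[0,-0.012,0.014,0,0,0,0],[0,-0.012,0.014,0,0,0,0]]'
python3 -m crank '[[0,0,0.004,0,0,0,0],[0,0,0.006,0,0,0,0],[0,0,0.006,0,0,0,0]]'
```

```text
time: 23.35
position: [598.8, 46.8, 47.1]
tcp_rot: [0.255, 0.615, 0.689, 0.285]
wrist_force: [-0.8, -0.1, 0.2]
width: 0.1
grip_force: 0.0
time: 23.6
position: [599.5, 46.9, 46.9]
tcp_rot: [0.255, 0.615, 0.689, 0.286]
wrist_force: [-25.0, -3.3, 21.2]
width: -0.3
grip_force: 16.4
```

```bash
python3 -m crank '[[0,0,-0.002,0,0,0,0],[0,0,-0.002,0,0,0,0],[0,0,-0.002,0,0,0,0]]'
```

```text
time: 23.85
position: [599.4, 46.9, 47.0]
tcp_rot: [0.255, 0.615, 0.689, 0.286]
wrist_force: [-11.5, -1.4, 10.3]
width: -0.1
grip_force: 7.8
```

```bash
python3 -m crank '[[0,0,0,0,0,0,0],[0,0,0,0,0,0,0],[0,0,0,0,0,0,0],[0,0,0,0,0,0,0]]'
python3 - <<'E'
from h import *
d=snap("wrist"); t=snap("top"); cv2.imwrite("pics/g.png",np.hstack([cv2.resize(d["image"],(400,300)),cv2.resize(t["image"][110:260,110:310],(400,300))]))
E
```

```text
time: 24.18
position: [599.4, 46.9, 46.9]
tcp_rot: [0.255, 0.615, 0.689, 0.286]
wrist_force: [-11.6, -1.6, 10.7]
width: -0.2
grip_force: 7.8
```

View pics/g.png

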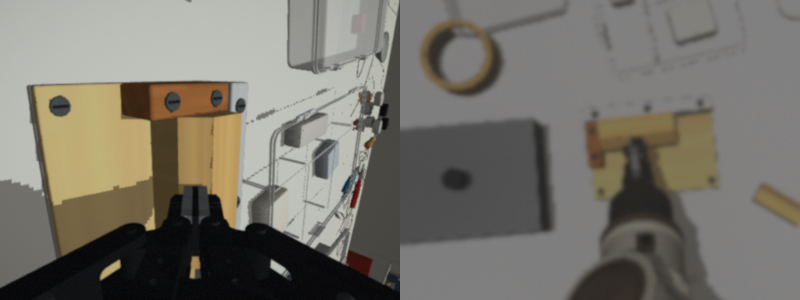

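The top view shows the offcut at (637,130) flush in the corner of fence and stop. The cover stands upright beside the jig at (475,180) and the tape hasn't moved. The push is steady at about 16 N, so I'm handing in.

```bash
python3 -c "
from station import order
print(order.finish_job())"
```

```text
the job is handed in; nothing more can be done
None
```

The cover stands upright beside the jig, and the offcut lies flat against fence and stop, held by a steady diagonal push of about 16 N on its bevel; I handed the job in at about 24 s without letting go, and no verdict came back.

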